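# Change the piece in a hydraulic hold-down and set it floating

### The arm

A 7-joint arm with a two-finger parallel gripper is mounted at the origin on the work surface; the furniture and walls round the work are solid. World frame = base frame: x ahead of the robot, y to its left, z up, the work surface at z = 0. Lengths are in m, angles in rad, forces in N, time in s.
With the tool pointing down it reaches from about 0.425 to 0.875 m from the base axis. Payload 4.7 kg.
Tool frame: the origin (TCP) lies between the finger pads; the fingertips stand tip_reach ahead of it and the grasp point (between the pads) is the TCP (tip_reach is the distance from the TCP to the fingertips, in m); z points along the fingers, x is the direction in which the jaws open and shut, and the axes are right-handed (so a half turn about z gives the same grasp; the last joint's range is limited). The gripper opens to 85 mm and grips with 20 to 120 N. Pads are 22 mm wide; open, the fingers measure 114 mm over their backs; the gripper's body (76 mm by 85 mm) begins 54 mm behind the grasp point. The pads swing forward as they close: fully open they stand 13 mm farther back than shut.
Start: joints at [1.131, 0.321, -0.07, 1.45, 0.023, 1.371, -0.057], TCP at [0.285, -0.584, 0.25] pointing down, gripper open.
Joint ranges: [-2.86, 2.86], [-0.3, 2.09], [-1.38, 1.24], [0.06, 2.45], [-1.56, 4.7], [0.09, 2.05], [-2.69, 2.69]. Speed limits (rad/s): [2.57, 2.57, 3.14, 3.14, 3.14, 3.14, 3.14].

### API

Orientations are given as a 3x3 rotation matrix whose columns are the frame's x, y, z axes.
In Python, from bench import * gives the robot as it stands. Calls block until the motion is done:
- move_ptp(position, orientation): joint-space move of the TCP to a pose.
- move_l(position, ori=None, feed=0.15, force_limit=None): straight line of the TCP; ori=None keeps the orientation; feed is the mean speed in m/s. With force_limit (N) it stops when the force on the tool has changed by that much, and returns True; else False.
- movej(angles): joint-space move.
- grip(opening, grip_force=None): finger opening in m; grip_force is the grip in N (None keeps the last); returns when the fingers have stopped.
- pause(seconds).
- solve_ik(position, orientation): joint angles nearest the present ones, or None.
- get_image(name): name is "scene" or "top"; returns a dict with "img" (480x640x3 uint8, red, green, blue), "z_map" (480x640 float32, m along the optical axis (not along the pixel's ray), 0 where there is no reading), "vfov" (degrees; the focal length in pixels is half the picture's height over the tangent of half this angle, whatever the lens; pixels are square), "cx", "cy" (the principal point, pixels), "R" (3x3) and "t" (3): a world point X has camera coordinates R X + t. Camera axes: x right, y down, z forward; pixel columns grow to the right and rows downward; lengths in m; the calibration is good to about 2 mm. A picture is of the moment at which its call begins.
A pose or a line that the arm cannot do raises PlanningError and nothing moves.
- close_job(): hands the job in, once; it reports no verdict.
Readings, each from a call of its own:
- current_time_s(): time.
- current_qpos(): joint angles.
- current_joint_velocities(): joint speeds.
- current_tau(): joint torques, N m.
- current_tcp_pos(): TCP position.
- current_eef_rot(): TCP orientation.
- current_wrist_force(): force on the tool from outside, world axes, zero at the start.
- current_wrist_torque(): the same for the moment, N m.
- current_grip_width(): finger opening in m.
Only numpy, scipy, OpenCV 4.12 (cv2) and the standard library are available. Lean on these libraries where they do the work, as an engineer would, in place of code of your own. Each camera call takes 0.05 s, during which the arm holds its last target.

### The job

Change the workpiece in the hydraulic hold-down, in this order: take the square-tube offcut off the bed and leave it lying in the steel tray; stand the angle iron squarely on the bed between the side rails, its flat foot pointing to the hold-down arm's hinge and its upright leg on the side away from the hinge, and let go; push the control lever through its light notch and over the stiff detent until it sits in the float notch at the far end; then, the arm being unlocked, bring the arm over by its handle bar until its pad rests on the foot. Let go of everything and leave the tools lying about where they are.

Things in the scene. Friction and masses are not known exactly. Their poses are not given: they have to be found in the camera images.
- station: hold-down station fixed to the table: grey base plate, x = -70 to +200, y = -205 to +115 mm, 12 mm thick. Origin at table height under the middle of the bed, z up; +x points from the bed to the arm's hinge (roughly away from the robot); valve and lever stand on its -y side. Two hinge cheeks, 127 mm high, stand at x = 125 to 175 mm; an actuator drum beside them, y = 31 to 84 mm, is 89 mm high
- bed_center (a point): middle of the top face of the bed, 22 mm above the table, where the middle of the angle iron's foot belongs; axes as the station's. The bed is a steel pad 110 mm (x) by 120 mm (y). Two side rails along x, 10 mm higher than the bed, leave 92 mm between them (y = -46 to +46 mm); a rear stop 8 mm high has its face at x = +48 mm; the front (-x) is open
- lever_knob (a point): middle of the lever's black round knob, 36 mm in diameter and 45 mm tall, 122 mm from the lever's pivot; 181 to 192 mm above the table; the knob's top reaches 213 mm: carry things above or around it
- lever_pivot (a point): the lever's pivot on top of the aluminium valve block, 70 mm above the table; the lever swings in the plane x-z of the station (its axes are the station's)
- lever (a joint): lever angle (rad), growing as the knob moves to the station's +x; the lever leans (value - 0.425) rad from upright to +x. Rests: -0.04 neutral; 0.35 lower (after a light crest at 0.16, 5 N at the knob); 0.90 float, against the end stop (after a stiff crest at 0.62, 11 N). Starts in or between the first two; past a crest it springs on to the next notch. Only in float is the hold-down arm unlocked
- hold_arm (a joint): hold-down arm angle (rad): 0 raised, 100 degrees above level (leaning a little back from the bed); 1.745 level, pad on the angle iron's foot; stop 1.79. A pin blocks it near 0 until the lever is in float. Then 1 to 4 N at the handle moves it; it stays put while steeper than about 70 degrees above level, and below that sinks by its own weight, damped, under 1 rad/s
- holder_handle (a point): grip point on the arm's handle bar: a level steel bar 16 mm in diameter, along the station's y, at the free end of the arm, out to its +y side (15 to 111 mm from the arm's middle plane; this point at 75 mm), 145 mm from the hinge axis; 205 mm above the table when raised, 62 mm when down. Its frame turns with the arm
- holder_hinge (a point): the arm's hinge axis (along the station's y), in the arm's middle plane, 62 mm above the table, 150 mm behind the middle of the bed; axes as the station's
- holder_pad (a point): middle of the round face (26 mm in diameter) of the arm's pad
- tray: open dark steel tray fixed to the table, 180 mm (x) by 140 mm (y), 30 mm high, walls and floor 3 to 5 mm thick; origin under its middle at table height. It stands left or right of the station
- tube_center (a point): centre of the square-tube offcut, dark steel, 40 mm wide (x), 85 mm long (y), 40 mm high, 0.3 kg, that lies on the bed at the start, its length about along the station's x; take it across its 40 mm width
- angle_center (a point): angle iron standing left or right of the station (where the tray is not), dark steel, 0.5 to 0.75 kg: foot 76 (x) by 76 (y) by 6 mm, upright leg 85 mm high, 6 mm thick, 76 mm wide along the foot's +y edge (y = +32 to +38 mm). This point is over the middle of the foot, 42.5 mm above its underside. Loaded rightly its +y points to the station's -x
- angle_leg (a point): point in the middle plane of the angle iron's upright leg, 65 mm above the underside (20 mm below the leg's top edge), 35 mm to +y of point angle_center; a good place to pinch its 6 mm thickness (along y). Axes as point angle_center
- tape: bystander: yellow tape measure 63 x 97 x 37 mm, behind and left of the station; leave it
- magnet: bystander: red welding magnet square 105 x 105 x 17 mm, right of the station; leave it
Mind the look-alikes: they are no part of the job. Of the things like the part that bears angle_center, leave any that is brown; of the rest the larger one is meant.

How it is judged:
By the outcome, as a careful person would: the job done as asked, in the order asked, and still so for the second after the job is handed in, with the robot touching nothing.
It also fails if it takes over 72 s, if anything falls off the work surface, if the arm or the gripper's body presses on something with over 40 N, if the wrist force passes 120 N, or if a joint passes its speed limit or range.

## Working session

There is one attempt and no reset: what is moved stays moved. The work goes in short steps, each a Python script; the robot and the scene stay as the last script left them, time stands still between calls to the robot, and variables do not carry over. Pictures are saved under pics/ and viewed, and the job is handed in when it is done.

```bash
ls; mkdir -p pics
python3 - <<'E'
from bench import *
import cv2, numpy as np
for n in ("scene","top"):
    d=get_image(n); np.savez(f"{n}0.npz",**d)
    cv2.imwrite(f"pics/{n}0.png",cv2.cvtColor(d["img"],cv2.COLOR_RGB2BGR))
    print(n,d["vfov"],d["cx"],d["cy"],d["R"].round(3).tolist(),d["t"].round(3), (d["z_map"]>0).mean())
print(current_time_s(), tip_reach if 'tip_reach' in globals() else None, current_grip_width())
E
```

```text
pics
scene 44.96544416186938 306.05454251974766 245.38602176644903 [[0.892, -0.453, -0.014], [-0.312, -0.59, -0.744], [0.329, 0.668, -0.668]] [-0.514  0.247  1.711] 0.9810611979166667
top 51.058844585506776 325.08451096376905 244.73989342647042 [[-0.029, -1.0, -0.01], [-0.994, 0.03, -0.104], [0.104, 0.007, -0.995]] [-0.015  0.59   1.317] 0.9959375
0.1 0.019 0.08532345370334922
```

View pics/top0.png

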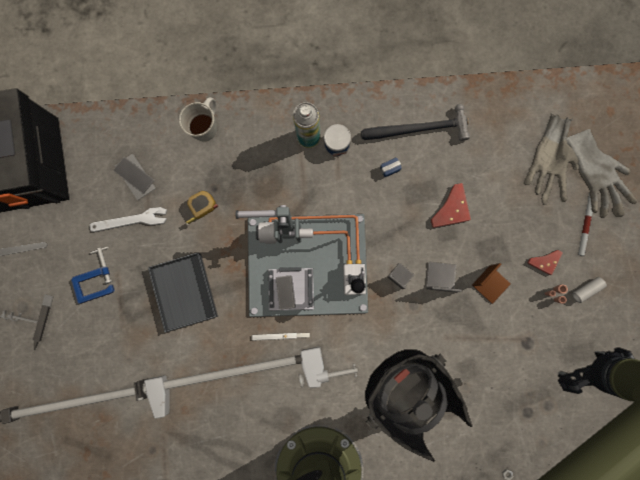

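View pics/scene0.png

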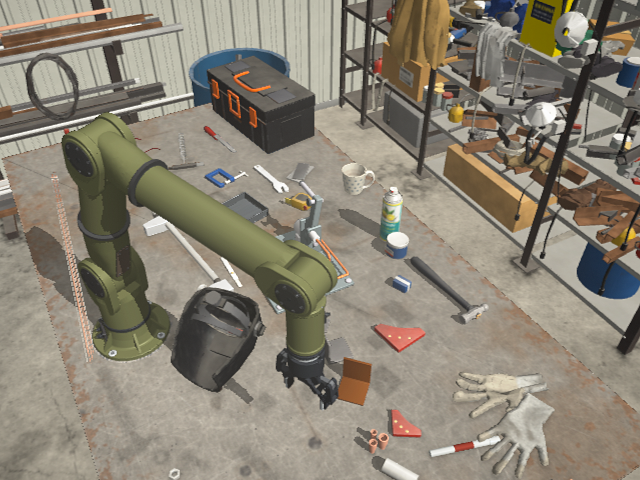

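```bash
cat > h.py <<'E'
import numpy as np, cv2
def load(n): return dict(np.load(n))
def f(d): return 240/np.tan(np.radians(float(d["vfov"]))/2)
def ray(d,u,v,z):
    k=f(d); c=np.array([(u-d["cx"])/k,(v-d["cy"])/k,1.]); R=d["R"]; o=-R.T@d["t"]; w=R.T@c
    return o+w*(z-o[2])/w[2]
def cloud(d):
    k=f(d); v,u=np.mgrid[0:480,0:640]; Z=d["z_map"]
    c=np.stack([(u-d["cx"])/k*Z,(v-d["cy"])/k*Z,Z],-1)
    P=(c-d["t"])@d["R"]; P[Z==0]=np.nan; return P
def proj(d,X):
    c=d["R"]@np.asarray(X)+d["t"]; return f(d)*c[0]/c[2]+d["cx"], f(d)*c[1]/c[2]+d["cy"]
def crop(d,u0,v0,u1,v1,s,name):
    i=cv2.cvtColor(d["img"],cv2.COLOR_RGB2BGR)[v0:v1,u0:u1]
    cv2.imwrite(name,cv2.resize(i,None,fx=s,fy=s,interpolation=cv2.INTER_CUBIC))
E
python3 - <<'E'
from h import *
d=load("top0.npz")
crop(d,230,195,390,325,5,"pics/st.png"); crop(d,375,240,525,320,5,"pics/an.png")
P=cloud(d); 
for u,v in [(350,380),(400,276),(441,276),(441,263),(491,282),(182,292),(288,290),(357,286),(260,300),(285,212),(245,213)]: print(u,v,P[v,u].round(3))
E
```

```text
350 380 [ 0.228 -0.088  0.002]
400 276 [ 0.501 -0.234  0.   ]
441 276 [ 0.497 -0.345  0.002]
441 263 [ 0.533 -0.346  0.005]
491 282 [ 0.477 -0.478  0.006]
182 292 [0.475 0.36  0.001]
288 290 [0.471 0.067 0.062]
357 286 [ 0.473 -0.105  0.21 ]
260 300 [0.447 0.147 0.014]
285 212 [0.648 0.056 0.222]
245 213 [0.65  0.151 0.213]
```

View pics/st.png

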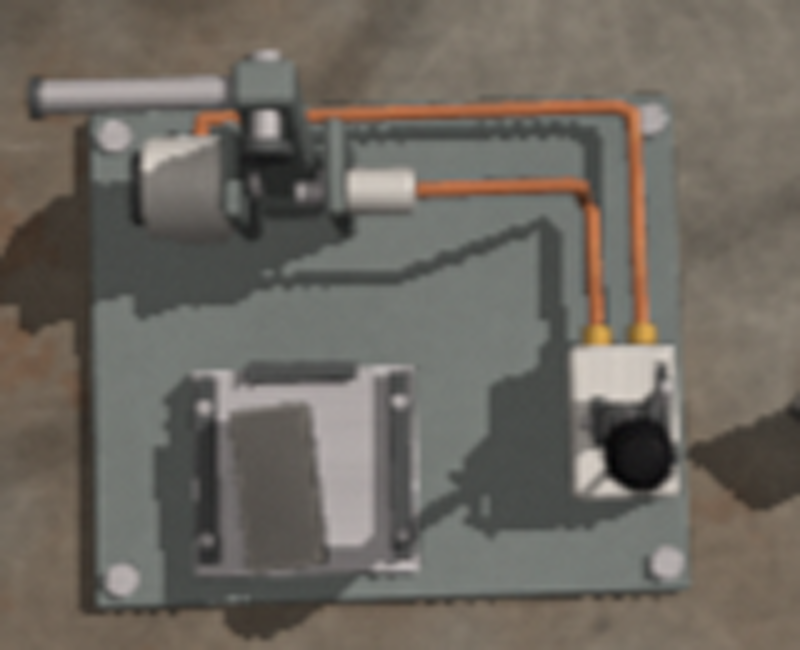

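View pics/an.png

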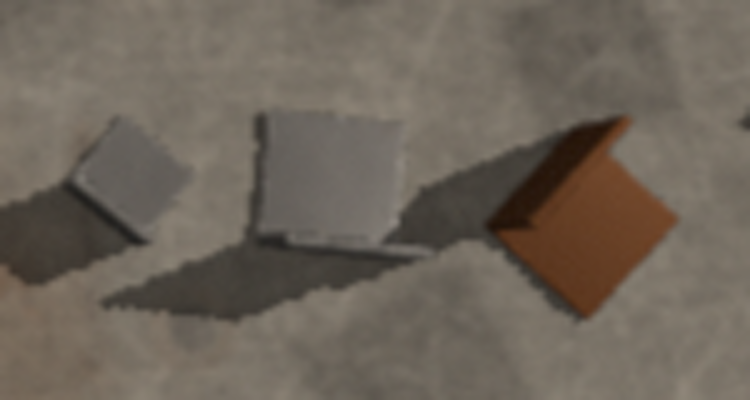

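Run:
```python
from h import *
d=load("top0.npz"); P=cloud(d); im=d["img"].astype(int)
r,g,b=im[...,0],im[...,1],im[...,2]
def big(m,box):
    u0,v0,u1,v1=box; M=np.zeros((480,640),np.uint8); M[v0:v1,u0:u1]=m[v0:v1,u0:u1]
    c,_=cv2.findContours(M,cv2.RETR_EXTERNAL,cv2.CHAIN_APPROX_NONE); c=max(c,key=cv2.contourArea); return c[:,0]
def rect(c,z,name):
    Q=np.array([ray(d,u,v,z)[:2] for u,v in c]); (cx,cy),(w,h),a=cv2.minAreaRect((Q*1000).astype(np.float32))
    print(name,len(c),"c",round(cx,1),round(cy,1),"wh",round(w,1),round(h,1),"ang",round(a,2)); return Q
# station: height above 6 mm
Z=P[...,2]
c=big((Z>0.006)&(Z<0.3)|((g-r>3)),(238,205,385,325)); rect(c,0.012,"stationAll")
m=((g-r>2)).astype(np.uint8); cv2.imwrite("pics/m1.png",m*255)
c=big((Z>0.050)&(Z<0.075),(262,262,315,315)); rect(c,0.062,"tube")
c=big((Z>0.016)&(Z<0.08),(262,262,318,318)); rect(c,0.022,"bed")
c=big((Z>0.013)&(Z<0.05),(135,240,230,345)); rect(c,0.03,"tray")
c=big((Z>0.19)&(Z<0.25),(340,270,375,300)); rect(c,0.2,"knob")
c=big((Z>0.17)&(Z<0.25),(230,200,320,235)); rect(c,0.21,"arm")
c=big((Z>0.05)&(Z<0.12),(420,270,470,310)); rect(c,0.085,"leg")
np.set_printoptions(linewidth=200)
print((Z[258:296:2,420:466:2]*1000).round().astype(int))
```

```text
stationAll 466 c 554.6 29.6 wh 301.0 345.3 ang 0.66
tube 92 c 466.1 73.7 wh 84.6 40.8 ang 5.86
bed 194 c 479.1 63.2 wh 125.8 122.8 ang 89.02
tray 231 c 476.5 350.7 wh 180.4 144.9 ang 14.92
knob 42 c 474.1 -107.7 wh 32.5 34.7 ang 88.02
arm 142 c 642.5 109.2 wh 126.9 52.1 ang 88.24
leg 65 c 462.2 -336.2 wh 79.0 7.0 ang 81.96
[[                  -1                   -1                    2                   -2                   -2                   -7                    1                   -1                    0
                     1                    5                   -3                    3                    5                    2                    2                   -1                    2
                     2                   -5                    4                    0                    2]
 [                  -4                    1                   -3                    0                    1                    0                   -4                    1                    0
                     4                    1                    0                    1         
[... 7896 characters left out ...]
                  2                    3
                     1                   -1                   -4                    2                    0]
 [                   1                    3                    4                    7                    1                    4                    1                   -1                    5
                     0                   -3                   -4                    5                    1                   -3                    1                    3                    0
                     7                    1                    1                   -1                   -2]]<stdin>:21: RuntimeWarning: invalid value encountered in cast
```

View pics/m1.png

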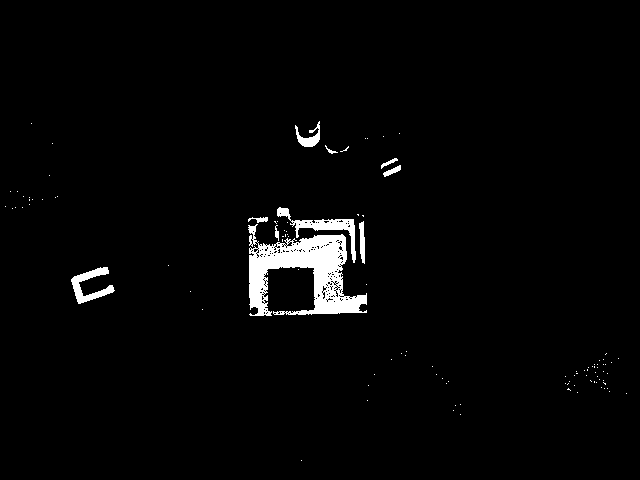

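Run:
```python
from h import *
d=load("top0.npz"); im=d["img"].astype(int); print("cam",(-d["R"].T@d["t"]).round(3))
g=im[...,1]-im[...,0]>2
g=cv2.medianBlur(g.astype(np.uint8),3)
def fit(pts,z,name):
    Q=np.array([ray(d,u,v,z)[:2] for u,v in pts])
    vx,vy,x0,y0=cv2.fitLine((Q*1000).astype(np.float32),cv2.DIST_HUBER,0,.01,.01).ravel()
    res=np.abs((Q[:,0]*1000-x0)*vy-(Q[:,1]*1000-y0)*vx)
    print(name,len(pts),"dir deg",round(np.degrees(np.arctan2(vy,vx)),2),"pt",round(x0,1),round(y0,1),"med res",round(np.median(res),2)); return np.array([x0,y0]),np.array([vx,vy])
# pixel edges
B=[(u,np.where(g[:330,u])[0].max()+.5) for u in range(262,355)]
L=[(np.where(g[v,235:])[0].min()+235-.5,v) for v in range(225,310) ]
Rr=[(np.where(g[v,:385])[0].max()+.5,v) for v in range(225,300)]
T=[(u,np.where(g[205:,u])[0].min()+205-.5) for u in range(310,355)]
lb=fit(B,.012,"front");ll=fit(L,.012,"+y edge");lr=fit(Rr,.012,"-y edge");lt=fit(T,.012,"rear")
# tube, angle refined via colour later
```

```text
cam [ 0.448 -0.043  1.371]
front 93 dir deg 89.95 pt 406.4 12.0 med res 0.84
+y edge 85 dir deg -1.07 pt 547.9 176.2 med res 0.43
-y edge 75 dir deg -26.0 pt 537.3 -106.5 med res 13.32
rear 45 dir deg -89.82 pt 661.3 -55.7 med res 0.73
```

Run:
```python
from h import *
d=load("top0.npz"); im=d["img"]
i=cv2.cvtColor(im,cv2.COLOR_RGB2HSV).astype(int)
def pt(u,v,z): return (ray(d,u,v,z)*1000).round(1)[:2]
B=[]
for cu,cv_ in [(115,135),(652,118),(665,562),(120,578)]:
    u=230+cu/5-.4; v=195+cv_/5-.4
    y0,x0=int(v)-6,int(u)-6
    w=im[y0:y0+13,x0:x0+13].astype(float); gr=w[...,1]-w[...,0]; m=(gr<2)&(np.hypot(*(np.mgrid[0:13,0:13]-6))<4.7)
    yy,xx=np.nonzero(m); print(m.sum(),xx.mean()+x0,yy.mean()+y0, (u,v)); B.append(pt(u,v,.016)); print(B[-1], pt(xx.mean()+x0,yy.mean()+y0,.016))
B=np.array(B); e=[B[(k+1)%4]-B[k] for k in range(4)]
print([ (round(np.hypot(*x),1),round(np.degrees(np.arctan2(x[1],x[0])),2)) for x in e], B.mean(0))
# corners
print([pt(230+a/5-.4,195+b/5-.4,.012).tolist() for a,b in [(90,98),(672,92),(690,588),(95,606)]])
# edge check on right side rows/plate profile
for v in (255,262,300,306,310): print(v,[tuple(x) for x in im[v,362:371]])
# knob circle
m=(im.max(2)<60); M=np.zeros_like(m); M[270:300,340:375]=m[270:300,340:375]
n,l,s,c=cv2.connectedComponentsWithStats(M.astype(np.uint8)); k=1+s[1:,4].argmax(); print(s[k],c[k],pt(*c[k],.205))
```

```text
50 252.28 221.62 (252.6, 221.6)
[660.2 163.1] [660.2 163.9]
53 359.6792452830189 218.39622641509433 (360.0, 218.2)
[ 660.6 -130. ] [ 660.1 -129.1]
45 362.8 307.24444444444447 (362.6, 307.0)
[ 420.4 -128.2] [ 419.7 -128.7]
50 253.36 310.68 (253.6, 310.20000000000005)
[420.4 163.8] [419.1 164.5]
[(np.float64(293.1), np.float64(-89.92)), (np.float64(240.2), np.float64(179.57)), (np.float64(292.0), np.float64(90.0)), (np.float64(239.8), np.float64(-0.17))] [540.4    17.175]
[[681.8, 177.1], [675.2, -141.7], [406.1, -141.3], [405.8, 178.0]]
255 [(np.uint8(116), np.uint8(120), np.uint8(116)), (np.uint8(116), np.uint8(121), np.uint8(117)), (np.uint8(115), np.uint8(119), np.uint8(116)), (np.uint8(109), np.uint8(110), np.uint8(106)), (np.uint8(109), np.uint8(103), np.uint8(95)), (np.uint8(121), np.uint8(112), np.uint8(102)), (np.uint8(122), np.uint8(113), np.uint8(102)), (np.uint8(121), np.uint8(113), np.uint8(102)), (np.uint8(121), np.uint8(113), np.uint8(102))]
262 [(np.uint8(114), np.uint8(117), np.uint8(113)), (np.uint8(112), np.uint8(117), np.uint8(114)), (np.uint8(113), np.uint8(117), n
[... 933 characters left out ...]
nt8(153), np.uint8(150)), (np.uint8(112), np.uint8(112), np.uint8(107)), (np.uint8(107), np.uint8(98), np.uint8(86)), (np.uint8(115), np.uint8(102), np.uint8(87)), (np.uint8(115), np.uint8(102), np.uint8(88))]
310 [(np.uint8(135), np.uint8(130), np.uint8(129)), (np.uint8(150), np.uint8(146), np.uint8(145)), (np.uint8(149), np.uint8(146), np.uint8(145)), (np.uint8(137), np.uint8(136), np.uint8(132)), (np.uint8(118), np.uint8(121), np.uint8(117)), (np.uint8(113), np.uint8(114), np.uint8(109)), (np.uint8(113), np.uint8(105), np.uint8(94)), (np.uint8(119), np.uint8(106), np.uint8(92)), (np.uint8(119), np.uint8(106), np.uint8(91))]
[349 276  16  17 187] [356.52941176 284.2459893 ] [ 476.9 -104.2]
```

Run:
```python
from h import *
d=load("top0.npz"); im=d["img"]
def pt(a,b,z): return (ray(d,230+a/5-.4,195+b/5-.4,z)*1000).round(1)[:2]
print("railbolts",[pt(*p,.035).tolist() for p in [(205,408),(400,402),(403,537),(207,540)]])
print("bed LR",pt(192,470,.022),pt(417,470,.022),"front",pt(300,573,.022))
print("rear stop",pt(300,372,.030))
print("handle ends",pt(33,97,.213),pt(228,90,.213), "arm top",pt(268,75,.22))
crop(d,262,260,320,318,10,"pics/bed.png"); crop(d,415,255,470,300,12,"pics/ang.png")
```

```text
railbolts [[509.1, 114.4], [509.2, 10.6], [437.9, 10.8], [439.4, 114.5]]
bed LR [476.7 123.4] [473.2   2.9] front [420.3  66.8]
rear stop [527.   63.8]
handle ends [648.6 171.3] [649.1  80. ] arm top [654.3  60.5]
```

View pics/bed.png

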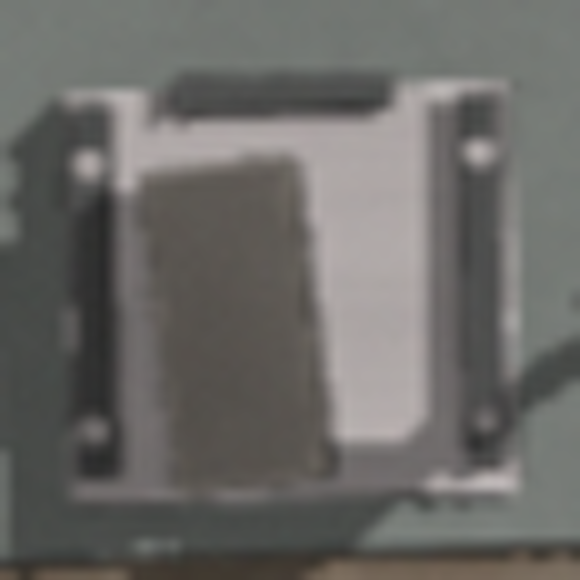

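View pics/ang.png

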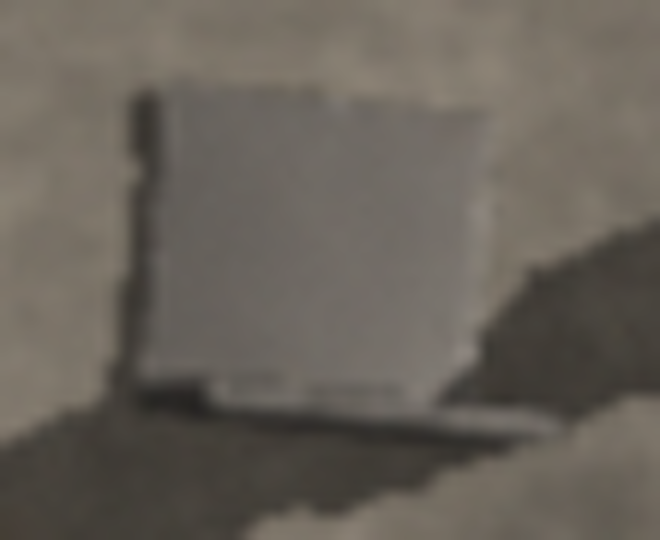

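Run:
```python
from h import *
d=load("top0.npz"); P=cloud(d); Z=P[...,2]; im=d["img"].astype(int)
m=np.zeros((480,640),bool); m[278:302,424:470]=(Z>0.074)[278:302,424:470]
v,u=np.nonzero(m); Q=np.array([ray(d,a,b,.085)[:2]*1000 for a,b in zip(u,v)])
vx,vy,x0,y0=cv2.fitLine(Q.astype(np.float32),cv2.DIST_HUBER,0,.01,.01).ravel()
t=(Q-[x0,y0])@[vx,vy]; print("leg n",len(u),"dir",np.degrees(np.arctan2(vy,vx)),"mid",np.array([x0,y0])+[vx*(t.min()+t.max())/2,vy*(t.min()+t.max())/2],"len",np.ptp(t))
c=415,255
def pt(a,b,z): return (ray(d,c[0]+a/12-.46,c[1]+b/12-.46,z)*1000).round(1)[:2]
A=pt(160,85,.006);B=pt(490,108,.006);C=pt(470,365,.006);D=pt(142,375,.006)
print(A,B,C,D,"rear",np.hypot(*(A-B)),np.degrees(np.arctan2(*(A-B)[::-1])),"right",np.degrees(np.arctan2(*(B-C)[::-1])),"left",np.degrees(np.arctan2(*(A-D)[::-1])))
print("leg top ends",pt(215,392,.085),pt(562,430,.085))
for w in range(284,294): print(w,im[w,426:466,1])
```

```text
leg n 75 dir 81.80797 mid [ 462.39185418 -338.70049862] len 74.23140087484087
[ 537.3 -310.4] [ 529.9 -384.6] [ 472.1 -376.8] [ 472.  -303.1] rear 74.56808968989354 84.30469796956011 right -7.685527148381636 left -6.378709911208404
leg top ends [ 466.6 -303.3] [ 456.5 -376.2]
284 [ 74  93  95  96  97  98  98  98  97  98 100 102 103 104 106 109 107 108
 110 111 112 112 114 117 118 119 122 133 118  65  60  61  62  60  59  60
  62  58  60  65]
285 [ 79  98  96  97  98  98  97  99  98  99 100 101 104 105 106 107 108 109
 111 112 112 114 115 117 120 120 121 114  89  62  60  58  60  60  58  59
  61  60  62  63]
286 [ 69  81  79  76  74  74  85  96  93  92  92  92  99 107 106 106 106 108
 109 111 113 113 116 118 121 119 106  80  66  61  59  58  59  60  59  59
  60  60  62  62]
287 [ 54  52  50  47  47  52  82 104  94  95  98  98 102 106 100  93  96  96
  96  98 101 100 108 121 120 105  73  63  66  60  57  56  58  58  59  60
  61  62  62  59]
288 [ 49  40  38  39  37  40  64  87  91  94  98 102 102 102  96  91  94  98
  98 101 105 104 107 114 111  85  67  69  69  64  59  57  63  61  59  60
 
[... 156 characters left out ...]
90  82  71
  62  66  84  99]
290 [ 62  63  63  63  60  59  58  59  57  55  50  49  48  45  45  46  48  50
  52  55  59  59  61  64  68  75  85  94  96 101 106 105 106 105 107  95
  83 101 105 110]
291 [ 64  63  62  63  65  65  65  63  64  63  61  59  57  57  59  58  58  56
  52  48  49  48  45  45  45  47  51  54  55  60  63  69  78  84  96  97
  98 113 112 110]
292 [ 61  63  62  63  63  62  62  64  65  61  62  63  63  64  65  64  64  62
  61  59  59  59  60  58  57  54  53  51  55  56  58  75  95  98 103 105
 106 112 110 108]
293 [ 61  61  62  63  64  64  62  63  64  64  65  68  68  66  66  62  62  61
  60  59  60  62  63  62  60  59  62  63  80  95  97 102 106 107 107 107
 107 106 105 104]
```

```bash
cat >> h.py <<'E'
def ori(deg):  # tool down, tool x at deg in world xy
    a=np.radians(deg); x=np.array([np.cos(a),np.sin(a),0]); z=np.array([0,0,-1.]); return np.column_stack([x,np.cross(z,x),z])
E
python3 - <<'E'
from bench import *
from h import *
print(current_eef_rot().round(3).tolist(), current_qpos().round(2).tolist())
S=np.array([.475,.0626,0])
for n,p,a in [("start up",(.285,-.584,.35),None),("tube",(.466,.074,.055),95.9),("tubehi",(.466,.074,.30),95.9),("tray",(.4765,.3507,.04),104.9),("trayhi",(.4765,.3507,.25),104.9),
  ("ang",(.4622,-.3395,.065),-7.5),("anghi",(.4622,-.3395,.31),-7.5),("place",(.440,.0626,.087),0),("placehi",(.440,.0626,.31),0),
  ("lev0",(.48,-.107,.19),0),("lev1",(.54,-.107,.19),0),("levhi",(.48,-.107,.3),0),("h0",(.65,.15,.205),0),("h0hi",(.65,.15,.32),0),("h1",(.48,.15,.062),0)]:
    for b in ((a,a+180) if a is not None else (None,)):
        R=current_eef_rot() if b is None else ori(b)
        q=solve_ik(p,R); print(n,b,None if q is None else np.round(q,2).tolist())
E
```

```text
[[0.438, -0.899, -0.001], [-0.899, -0.438, 0.002], [-0.002, 0.0, -1.0]] [1.13, 0.32, -0.07, 1.45, 0.02, 1.37, -0.06]
start up None [1.13, 0.3, -0.07, 1.28, 0.02, 1.56, -0.05]
tube 95.9 [0.66, 0.26, -0.95, 2.06, 0.26, 0.94, 1.25]
tube 275.9 [0.56, 0.23, -0.83, 2.07, 0.21, 0.93, -1.85]
tubehi 95.9 [0.67, -0.08, -0.83, 1.77, -0.06, 1.42, 1.53]
tubehi 275.9 [-0.06, -0.07, -0.14, 1.79, -0.01, 1.42, -1.67]
tray 104.9 [0.19, 0.71, -1.14, 1.78, 0.71, 1.13, 0.65]
tray 284.9 [-0.04, 0.52, -0.79, 1.79, 0.43, 1.01, -2.31]
trayhi 104.9 [0.24, 0.42, -1.17, 1.57, 0.39, 1.41, 0.86]
trayhi 284.9 [-0.12, 0.26, -0.66, 1.58, 0.16, 1.36, -2.11]
ang -7.5 [0.89, 0.35, -0.36, 1.83, 0.14, 0.99, 0.35]
ang 172.5 [0.58, 0.32, 0.01, 1.84, -0.0, 0.98, -2.68]
anghi -7.5 [0.91, 0.15, -0.36, 1.54, 0.05, 1.45, 0.41]
anghi 172.5 [-0.32, 0.21, 1.06, 1.58, -0.18, 1.46, -2.52]
place 0 [0.67, 0.1, -0.89, 2.1, 0.1, 0.98, -0.27]
place 180 None
placehi 0 [-0.07, -0.14, -0.11, 1.83, -0.02, 1.45, -0.18]
placehi 180 None
lev0 0 [0.72, 0.05, -0.57, 1.9, 0.03, 1.2, 0.14]
lev0 180 None
lev1 0 [0.68, 0.19, -0.59, 1.76, 0.11, 1.22, 0.06]
lev1 180 None
levhi 0 [0.76, -0.02, -0.58, 1.74, -0.01, 1.42, 0.18]
levhi 180 None
h0 0 [0.35, 0.52, -0.87, 1.44, 0.4, 1.36, -0.53]
h0 180 [0.51, 0.67, -1.18, 1.44, 0.61, 1.44, 2.48]
h0hi 0 [0.35, 0.48, -0.92, 1.27, 0.37, 1.57, -0.5]
h0hi 180 [0.48, 0.59, -1.18, 1.26, 0.54, 1.62, 2.54]
h1 0 [0.56, 0.37, -1.03, 1.99, 0.37, 0.99, -0.65]
h1 180 [0.66, 0.44, -1.17, 1.98, 0.48, 1.03, 2.41]
```

Run:
```python
from bench import *
from h import *
move_l((.285,-.584,.34),feed=.3)
move_ptp((.466,.074,.30),ori(95.9)); print(current_time_s())
move_l((.466,.074,.10),feed=.25)
move_l((.466,.074,.054),feed=.08,force_limit=15)
print(current_wrist_force().round(1))
grip(.02,40); print("w",current_grip_width(),current_wrist_force().round(1))
move_l((.466,.074,.20),feed=.15); print(current_time_s(),current_grip_width(),current_wrist_force().round(1))
d=get_image("top"); np.savez("top1.npz",**d); crop(d,160,200,400,360,3,"pics/t1.png")
```

```text
2.975
[ 0.7 -0.4  0.4]
w 0.039692239118650725 [-0.1 -0.8  3.5]
6.2667 0.039132948679569006 [-0.3  0.2 -4.2]
```

View pics/t1.png

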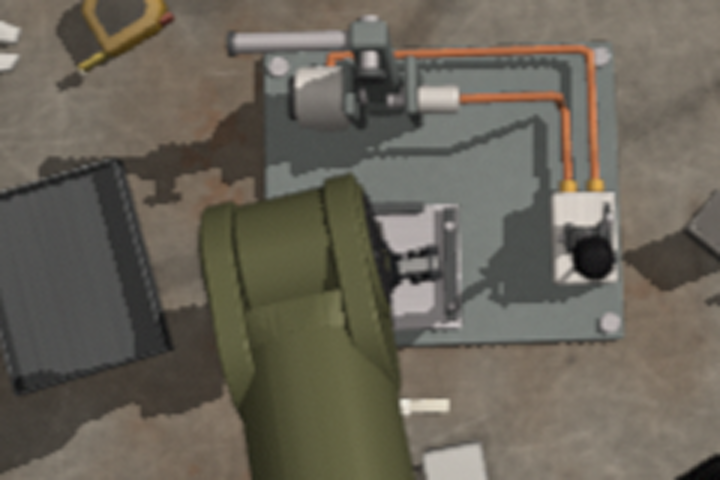

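The picture shows the arm lifted over the bed at about (300,290) of the crop with the tube hidden under it. The grip width (39 mm) and the 4 N load show the tube is held. Next I place it in the tray.

Run:
```python
from bench import *
from h import *
move_ptp((.4765,.3507,.20),ori(104.9))
move_l((.4765,.3507,.07),feed=.25)
print(move_l((.4765,.3507,.034),feed=.05,force_limit=5), current_tcp_pos().round(4),current_wrist_force().round(1))
grip(.08); move_l((.4765,.3507,.33),feed=.35); print(current_time_s())
move_ptp((.4622,-.3395,.31),ori(-7.5)); print(current_time_s())
d=get_image("top"); np.savez("top2.npz",**d); crop(d,130,200,400,350,2.9,"pics/t2.png")
d=get_image("scene"); np.savez("scene2.npz",**d); crop(d,200,130,440,370,2.5,"pics/s2.png")
```

```text
True [0.476  0.3501 0.0354] [-0.2 -0.6  5.1]
10.1833
12.6333
```

View pics/t2.png

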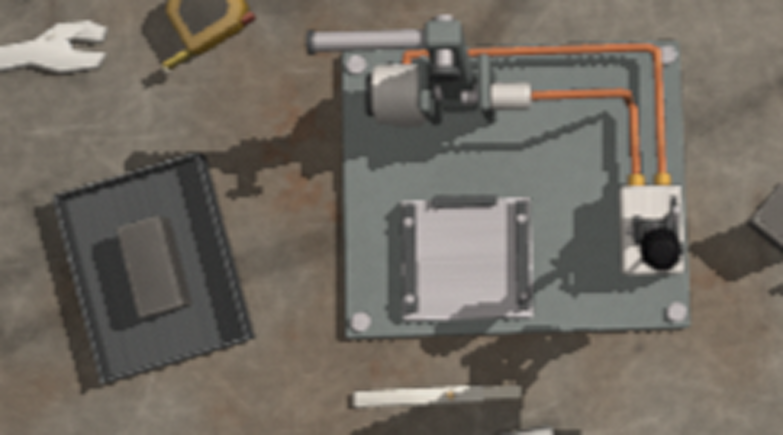

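View pics/s2.png

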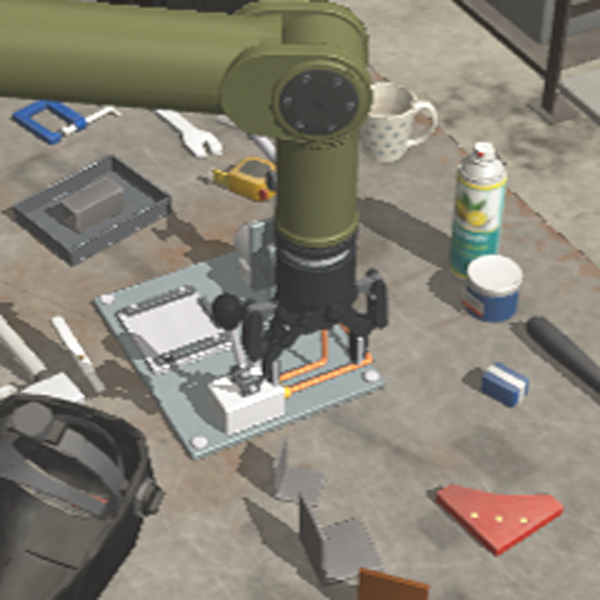

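The tube lies flat in the tray (top crop (152,267)) and the bed is empty. The angle irons are small grey at top (400,276), large grey at (441,276) and brown at (491,282). The large grey one is meant, as it is not brown and is the larger of the rest (foot about 75 mm). I'll check that point in the scene view before reaching.

Run:
```python
from h import *
d=load("scene2.npz"); im=d["img"].copy()
a=np.radians(82.0); x=np.array([np.cos(a),np.sin(a),0]); y=np.array([-np.sin(a),np.cos(a),0]); L=np.array([.4622,-.3395,0])
C=L-.035*y
for X in [L+[0,0,.085]+.038*x,L+[0,0,.085]-.038*x, C+.038*x-.038*y+[0,0,.006], C-.038*x-.038*y+[0,0,.006]]:
    u,v=proj(d,X); print(round(u,1),round(v,1)); im[int(v+.5),int(u+.5)]=[255,0,0]
d["img"]=im; crop(d,280,300,380,390,6,"pics/s3.png")
```

```text
319.9 323.6
329.6 344.1
343.6 334.9
353.7 355.0
```

View pics/s3.png

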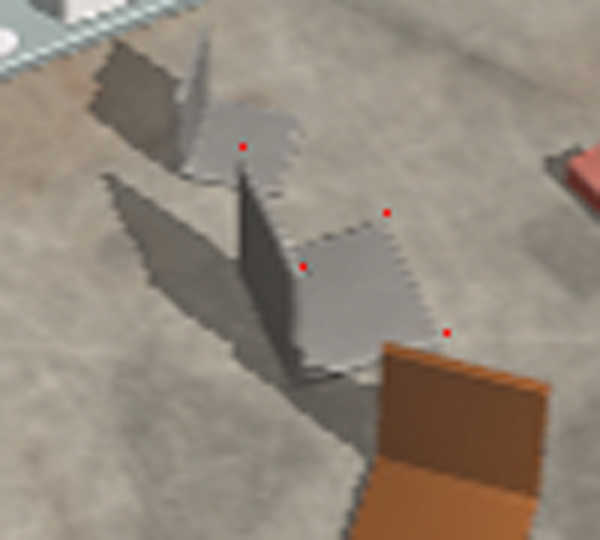

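Run:
```python
from h import *
d=load("scene2.npz"); im=d["img"].copy()
for X in [(.4204,-.1285,.016),(.4204,.164,.016),(.660,-.1295,.016),(.509,.0106,.035),(.438,.0108,.035),(.509,.1144,.035)]:
    u,v=proj(d,X); print(round(u,1),round(v,1)); im[int(v+.5),int(u+.5)]=[255,0,0]
d["img"]=im; crop(d,230,235,360,320,6,"pics/s4.png")
P=cloud(d)
print(P[np.round(proj(d,(.35,-.25,0))[1]).astype(int)-3:,:][:6,330].round(3))
```

```text
279.2 305.0
242.4 247.6
348.1 279.0
285.7 262.9
265.4 270.1
272.3 243.9
[[ 0.494 -0.315  0.003]
 [ 0.492 -0.318  0.004]
 [ 0.46  -0.374  0.081]
 [ 0.456 -0.381  0.086]
 [ 0.457 -0.379  0.079]
 [ 0.457 -0.38   0.076]]
```

View pics/s4.png

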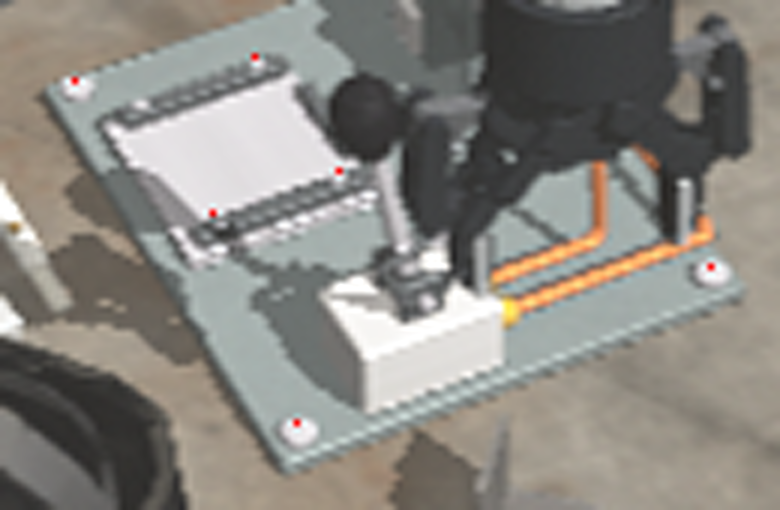

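The dots sit 1–2 px above their features all over the scene view. That is a common calibration offset of a few mm, while the scene depth gives the leg end at (457,-380), which agrees with the top view. I'll grasp now.

Run:
```python
from bench import *
from h import *
move_l((.4622,-.3395,.12),feed=.3)
print(move_l((.4622,-.3395,.065),feed=.08,force_limit=10))
grip(.0,90); print("w",current_grip_width(),current_wrist_force().round(1))
move_l((.4622,-.3395,.085),feed=.08); print(current_wrist_force().round(1),current_wrist_torque().round(2))
move_l((.4622,-.3395,.31),feed=.3); print(current_time_s(),current_grip_width(),current_wrist_force().round(1))
d=get_image("scene"); np.savez("scene3.npz",**d); crop(d,260,180,420,380,3,"pics/s5.png")
```

```text
False
w 0.004742559407306517 [-0.8 -0.3  2.6]
[-0.7 -1.1 -7.2] [-0.    0.15 -0.01]
16.325 0.005135629426483165 [-0.  -0.  -8.7]
```

View pics/s5.png

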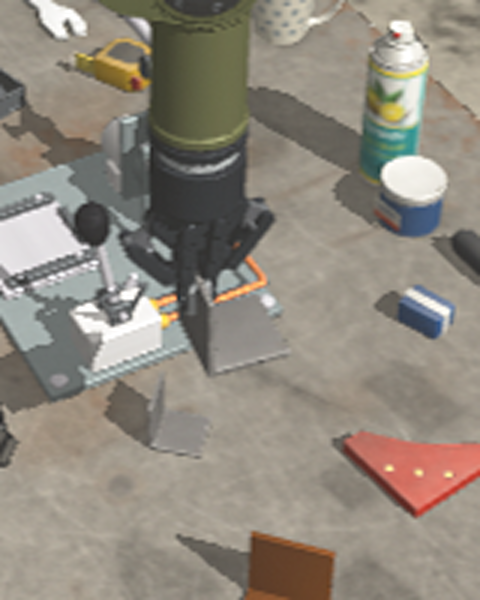

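The large grey angle iron is held level (foot at crop (245,335)). Next I carry it over the lever and set it on the bed.

Run:
```python
from bench import *
from h import *
try: move_l((.440,.0626,.32),ori(0),feed=.25); print("lin")
except Exception as e: print(e); move_ptp((.440,.0626,.32),ori(0))
print(current_time_s())
move_l((.440,.0626,.13),feed=.2)
d=get_image("scene"); np.savez("scene4.npz",**d); crop(d,220,180,360,320,4.2,"pics/s6.png")
print(current_tcp_pos().round(4),current_wrist_force().round(1),current_wrist_torque().round(2))
```

```text
lin
18.1333
[0.4409 0.0625 0.1309] [-0.6  0.7 -7.6] [0.02 0.07 0.04]
```

View pics/s6.png

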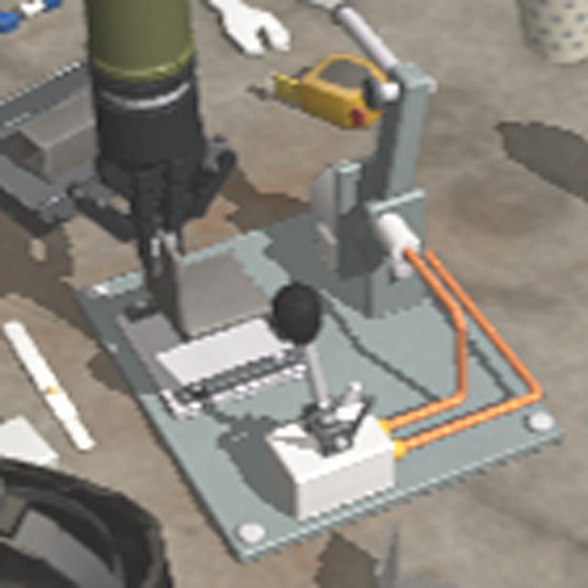

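Run:
```python
from bench import *
from h import *
print(move_l((.440,.0626,.084),feed=.04,force_limit=5), current_tcp_pos().round(4),current_wrist_force().round(1))
grip(.03); print(current_wrist_force().round(1)); grip(.08)
move_l((.440,.0626,.33),feed=.3); 
move_ptp((.62,-.107,.33),ori(0)); print(current_time_s())
for n in("top","scene"):
    d=get_image(n); np.savez(n+"5.npz",**d)
    crop(d,*((240,195,380,325) if n=="top" else (220,180,360,320)),4.2,f"pics/{n}5.png")
```

```text
True [0.4395 0.0627 0.0872] [-1.9 -0.5  4.7]
[0.  0.4 0.6]
23.1167
```

View pics/top5.png

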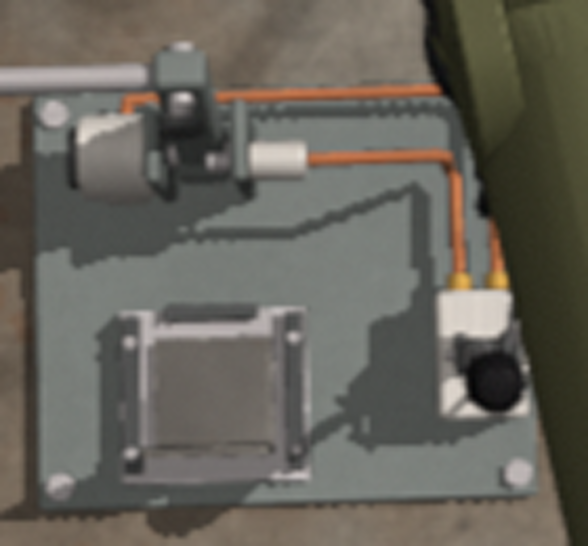

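View pics/scene5.png

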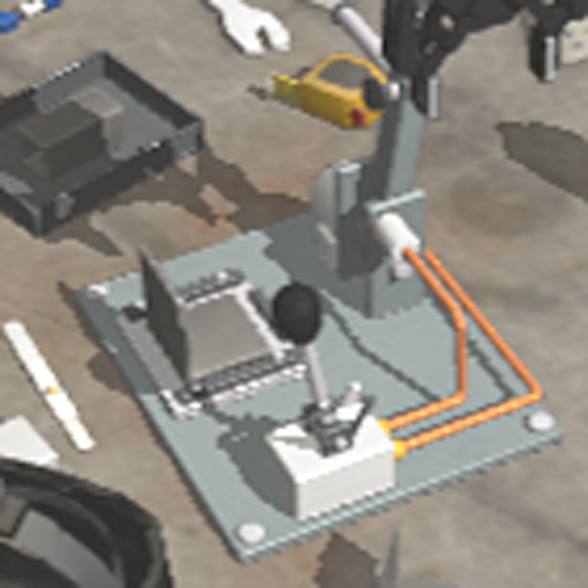

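Run:
```python
from h import *
t=load("top5.npz"); s=load("scene5.npz")
def cen(d,box):
    u0,v0,u1,v1=box; m=np.zeros((480,640),np.uint8); m[v0:v1,u0:u1]=(d["img"].max(2)<52)[v0:v1,u0:u1]
    n,l,st,c=cv2.connectedComponentsWithStats(m); k=1+st[1:,4].argmax(); print(st[k],c[k])
    (x,y),r=cv2.minEnclosingCircle(np.argwhere(l==k)[:,::-1].astype(np.float32)); print("circ",x,y,r); return (x,y)
a=cen(t,(345,270,375,300)); b=cen(s,(278,240,302,268))
def rr(d,u,v):
    k=f(d); w=d["R"].T@np.array([(u-d["cx"])/k,(v-d["cy"])/k,1.]); return -d["R"].T@d["t"],w/np.linalg.norm(w)
o1,w1=rr(t,*a);o2,w2=rr(s,*b)
A=np.column_stack([w1,-w2]); x=np.linalg.lstsq(A,o2-o1,rcond=None)[0]; p,q=o1+w1*x[0],o2+w2*x[1]
print("knob",p.round(4),q.round(4),"gap",np.linalg.norm(p-q).round(4))
P=cloud(t); m=(P[...,2]>.19)&(P[...,2]<.23); m[:270]=0;m[300:]=0;m[:,:345]=0;m[:,368:]=0
print("top of knob z",np.percentile(P[m][:,2],[50,90]),m.sum(), P[m].mean(0).round(4))
print("block", [ray(t,240+u/4.2-.4,195+v/4.2-.4,.07).round(4)[:2].tolist() for u,v in [(440,290),(440,418),(528,415)]])
```

```text
[363 270  12  30 242] [370.07024793 282.50826446]
circ 368.5 284.5 15.508162498474121
[286 256   3   4   5] [286.8 257.4]
circ 287.0 257.5 1.8028756380081177
knob [ 0.4757 -0.1325  0.1952] [ 0.4555 -0.1248  0.1942] gap 0.0217
top of knob z [0.20607237 0.21162699] 179 [ 0.4743 -0.1071  0.2056]
block [[0.5343, -0.0817], [0.4558, -0.0791], [0.456, -0.133]]
```

Run:
```python
from bench import *
from h import *
grip(.07)
move_l((.482,-.106,.30),feed=.3)
print(move_l((.482,-.106,.182),feed=.12,force_limit=8), current_wrist_force().round(1), current_tcp_pos().round(4))
for n in("scene",):
    d=get_image(n); np.savez(n+"6.npz",**d); crop(d,240,180,360,320,4.2,f"pics/{n}6.png")
```

```text
False [ 1.  -0.2  0.8] [ 0.4826 -0.106   0.1827]
```

View pics/scene6.png

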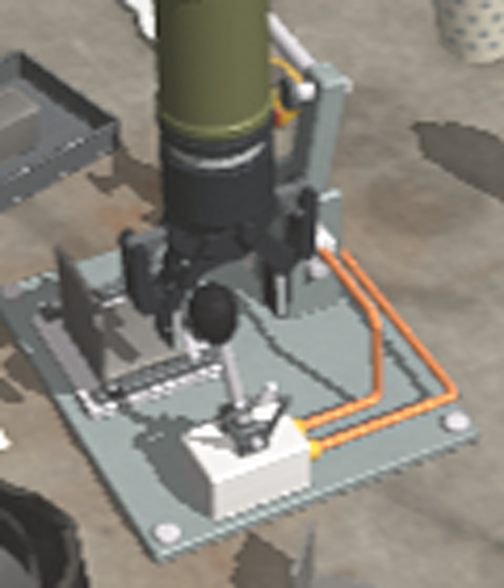

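Run:
```python
from bench import *
from h import *
x=.482
while x<.59:
    x+=.012
    r=move_l((x,-.106,.182),feed=.06,force_limit=25)
    F=current_wrist_force(); print(round(x,3),r,current_tcp_pos().round(4)[0],F.round(1),flush=True)
    if r or (F[0]<-15 and x>.54): break
d=get_image("scene"); np.savez("scene7.npz",**d); crop(d,240,180,360,320,4.2,"pics/scene7.png"); print(current_time_s())
```

```text
0.494 False 0.4943 [ 0.   0.  -0.4]
0.506 False 0.505 [-4.6 -0.4  2.6]
0.518 True 0.5093 [-7.2 -0.2  5.8]
26.75
```

View pics/scene7.png

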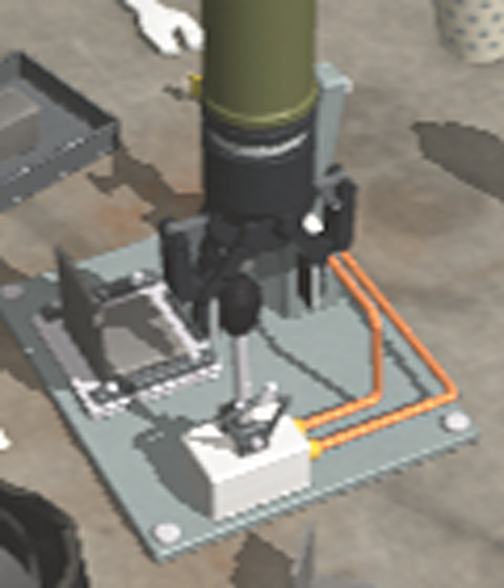

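Run:
```python
from bench import *
from h import *
x=current_tcp_pos()[0]; k=0
while x<.59 and k<14:
    k+=1
    r=move_l((x+.008,-.106,.182),feed=.04,force_limit=30)
    x=current_tcp_pos()[0]; F=current_wrist_force(); print(r,round(x,4),F.round(1),flush=True)
    if F[0]<-18 : break
print(current_time_s())
d=get_image("scene"); np.savez("scene8.npz",**d); crop(d,240,180,360,320,4.2,"pics/scene8.png")
```

```text
False 0.511 [-16.2   0.4   6.8]
False 0.512 [-20.1  -0.3   9.5]
27.3167
```

View pics/scene8.png

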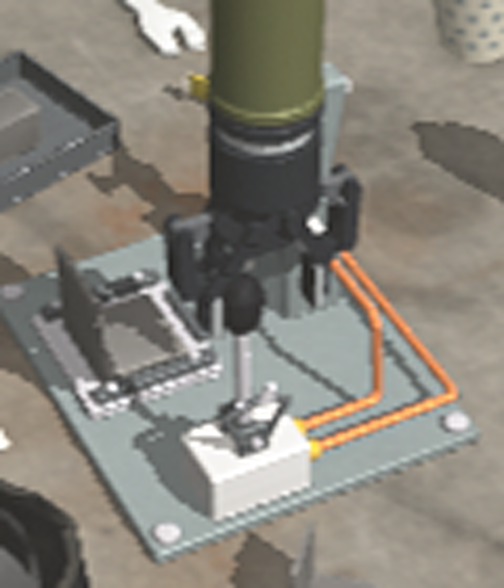

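Run:
```python
from bench import *
from h import *
d=load("scene8.npz"); crop(d,265,215,335,285,9,"pics/z8.png")
pause(.3); print(current_tcp_pos().round(4),current_wrist_force().round(1),current_wrist_torque().round(2),current_grip_width())
P=cloud(d); np.set_printoptions(linewidth=200)
for v in range(246,262,3): print(v,[tuple((P[v,u]*1000).round().tolist()) for u in range(286,308,3)])
```

```text
[ 0.512  -0.1063  0.1803] [-21.3  -1.5  10.5] [-0.04  4.25 -0.  ] 0.06997243972220785
246 [(456.0, -120.0, 234.0), (471.0, -107.0, 218.0), (472.0, -126.0, 232.0), (491.0, -105.0, 207.0), (499.0, -109.0, 208.0), (507.0, -112.0, 206.0), (612.0, 84.0, 6.0), (619.0, 77.0, 9.0)]
249 [(455.0, -122.0, 225.0), (465.0, -120.0, 219.0), (475.0, -119.0, 214.0), (483.0, -122.0, 213.0), (492.0, -122.0, 209.0), (501.0, -124.0, 207.0), (602.0, 65.0, 12.0), (610.0, 59.0, 13.0)]
252 [(543.0, 83.0, 9.0), (466.0, -117.0, 205.0), (474.0, -120.0, 204.0), (483.0, -121.0, 201.0), (488.0, -130.0, 206.0), (502.0, -121.0, 193.0), (595.0, 52.0, 12.0), (605.0, 49.0, 10.0)]
255 [(531.0, 56.0, 23.0), (467.0, -113.0, 189.0), (472.0, -124.0, 196.0), (481.0, -123.0, 191.0), (489.0, -128.0, 192.0), (498.0, -128.0, 188.0), (589.0, 40.0, 10.0), (600.0, 39.0, 7.0)]
258 [(523.0, 38.0, 27.0), (467.0, -112.0, 176.0), (470.0, -126.0, 187.0), (482.0, -120.0, 177.0), (490.0, -124.0, 177.0), (574.0, 31.0, 11.0), (584.0, 29.0, 9.0), (590.0, 20.0, 13.0)]
261 [(518.0, 27.0, 26.0), (535.0, 42.0, 6.0), (539.0, 27.0, 17.0), (554.0, 37.0, 2.0), (495.0, -113.0, 154.0), (569.0, 21.0, 9.0), (577.0, 16.0, 9.0), (583.0, 6.0, 14.0)]
```

View pics/z8.png

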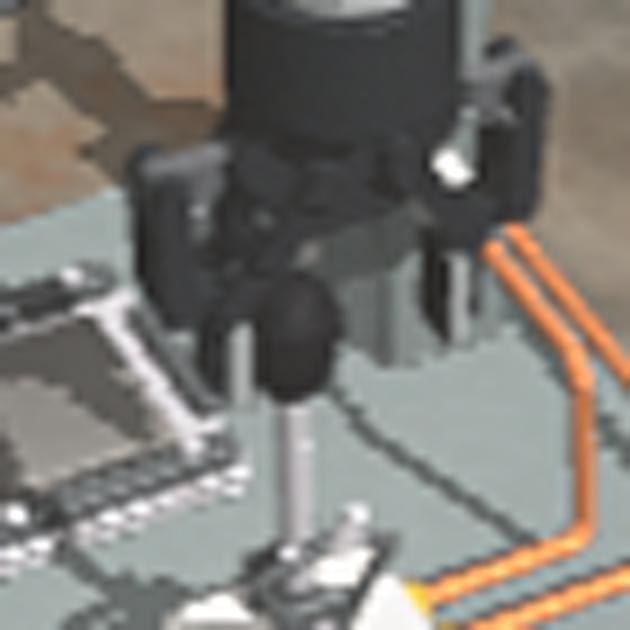

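Run:
```python
from bench import *
from h import *
d=load("top0.npz"); P=cloud(d)
m=(P[...,2]>.075)&(P[...,0]>.4)&(P[...,0]<.72)&(P[...,1]>-.2)&(P[...,1]<.2)
for v in range(200,320,3):
    r=[(u,int(P[v,u,2]*1000)) for u in range(240,390,3) if m[v,u]]
    if r: print(v,r)
print(current_qpos().round(3).tolist(), current_tau().round(1).tolist(),current_eef_rot().round(3).tolist())
```

```text
206 [(282, 204), (285, 213)]
209 [(279, 216), (282, 219), (285, 217), (288, 216)]
212 [(240, 214), (243, 211), (246, 210), (249, 207), (252, 214), (255, 208), (258, 215), (261, 211), (264, 213), (267, 215), (270, 215), (273, 214), (276, 211), (279, 220), (282, 221), (285, 221), (288, 217)]
215 [(240, 211), (243, 210), (246, 212), (249, 209), (252, 212), (255, 209), (258, 211), (261, 210), (264, 205), (267, 212), (270, 211), (273, 211), (276, 206), (279, 218), (282, 216), (285, 218), (288, 216)]
218 [(279, 206), (282, 212), (285, 211), (288, 198), (291, 165), (297, 129)]
221 [(276, 127), (279, 178), (282, 210), (285, 212), (288, 178), (291, 159), (297, 128)]
224 [(261, 77), (264, 85), (267, 86), (270, 83), (273, 82), (276, 127), (279, 219), (282, 224), (285, 223), (288, 213), (291, 150), (297, 127)]
227 [(258, 77), (261, 87), (264, 87), (267, 87), (270, 89), (273, 86), (276, 125), (279, 208), (282, 202), (285, 199), (288, 133), (291, 130), (297, 123)]
230 [(258, 78), (261, 90), (264, 90), (267, 90), (270, 89), (273, 86), (276, 126), (279, 94), (282, 107), (285, 108), (288, 109), (291,
[... 565 characters left out ...]
 (303, 114), (306, 113), (309, 113), (312, 111)]
239 [(261, 78), (264, 76), (267, 82), (270, 78), (273, 77), (276, 96), (279, 92), (297, 90)]
269 [(363, 107)]
272 [(363, 121)]
275 [(360, 78), (363, 112)]
278 [(351, 78), (354, 97), (357, 198), (360, 83), (363, 112)]
281 [(351, 79), (354, 203), (357, 210), (360, 205), (363, 201)]
284 [(351, 198), (354, 207), (357, 209), (360, 212), (363, 204)]
287 [(351, 200), (354, 210), (357, 208), (360, 204), (363, 204)]
290 [(354, 204), (357, 207), (360, 208), (363, 203)]
293 [(357, 194)]
[1.191, 0.334, -1.209, 1.798, 0.328, 1.275, -0.111] [-2.3, -25.2, -10.5, -34.3, 0.7, -6.9, 0.0] [[0.999, -0.002, -0.037], [-0.002, -1.0, -0.002], [-0.037, 0.002, -0.999]]
```

Run:
```python
from bench import *
from h import *
p=current_tcp_pos(); 
for c in (.524,.529,.534):
    r=move_l((c,-.106,.182),ori(0),feed=.02,force_limit=12)
    F=current_wrist_force(); print(c,r,current_tcp_pos().round(4),F.round(1),flush=True)
    if F[0]<-27: break
d=get_image("scene"); np.savez("scene9.npz",**d); crop(d,265,215,335,285,9,"pics/z9.png"); print(current_time_s())
```

```text
0.524 True [ 0.5114 -0.1063  0.18  ] [-7.8  0.3  5. ]
0.529 False [ 0.5287 -0.1062  0.182 ] [-3.9 -0.2  2.5]
0.534 False [ 0.535  -0.1056  0.1821] [-0.8 -0.6  0.2]
29.3333
```

View pics/z9.png

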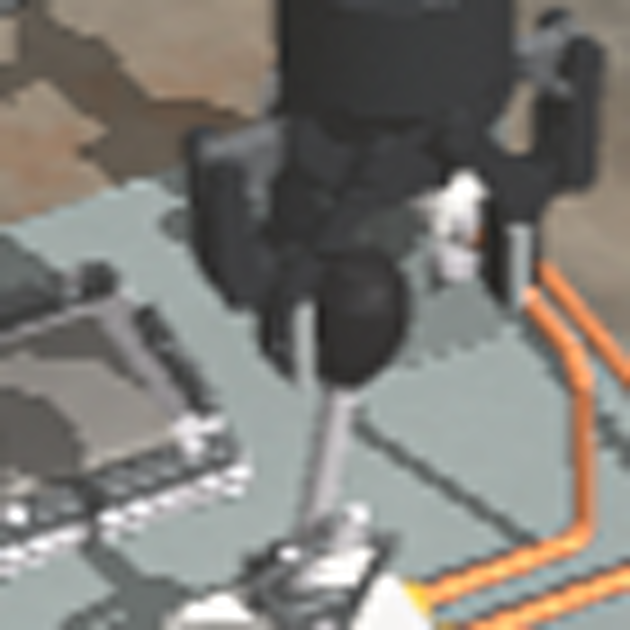

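Run:
```python
from bench import *
from h import *
c=.535
while c<.59:
    c+=.008
    r=move_l((c,-.106,.18),ori(0),feed=.04,force_limit=14)
    F=current_wrist_force(); print(round(c,3),r,current_tcp_pos().round(4),F.round(1),flush=True)
    if F[0]<-9 and c>.56: break
x=current_tcp_pos()[0]
move_l((x-.008,-.106,.18),ori(0),feed=.08); print(current_wrist_force().round(1))
move_l((x-.008,-.106,.32),ori(0),feed=.25); print(current_time_s())
move_ptp((.60,.02,.36),ori(0))
d=get_image("scene"); np.savez("scene10.npz",**d); crop(d,220,180,360,320,4.2,"pics/s10.png"); print(current_time_s())
d=get_image("top"); np.savez("top10.npz",**d); crop(d,240,195,380,325,4.2,"pics/t10.png")
```

```text
0.543 False [ 0.5433 -0.1057  0.1799] [-0.1  0.   0.2]
0.551 False [ 0.5512 -0.1058  0.18  ] [-0.4  0.4 -0.7]
0.559 False [ 0.5592 -0.1059  0.18  ] [ 0.1 -0.4 -0.4]
0.567 False [ 0.5659 -0.1061  0.1796] [-4.8 -0.8  3. ]
0.575 True [ 0.5658 -0.1061  0.1783] [-2.   0.8  1.4]
0.583 True [ 0.5658 -0.1061  0.1773] [-1.6  0.1  1.3]
0.591 True [ 0.5658 -0.1061  0.1762] [-1.7 -0.6  1.1]
[ 1.4 -1.   0.2]
32.5167
33.1833
```

View pics/s10.png

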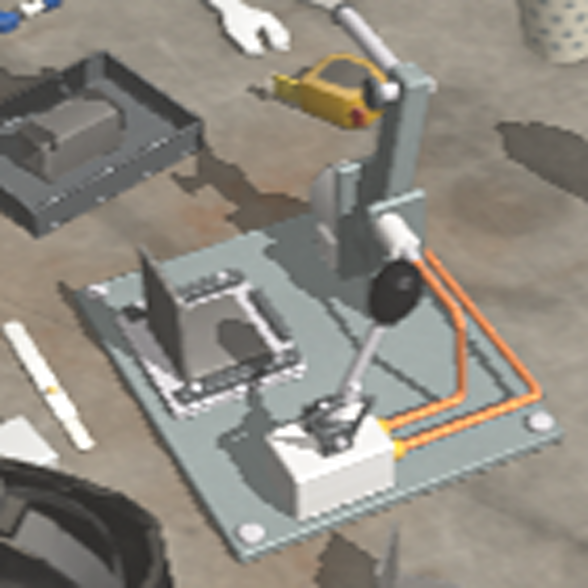

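View pics/t10.png

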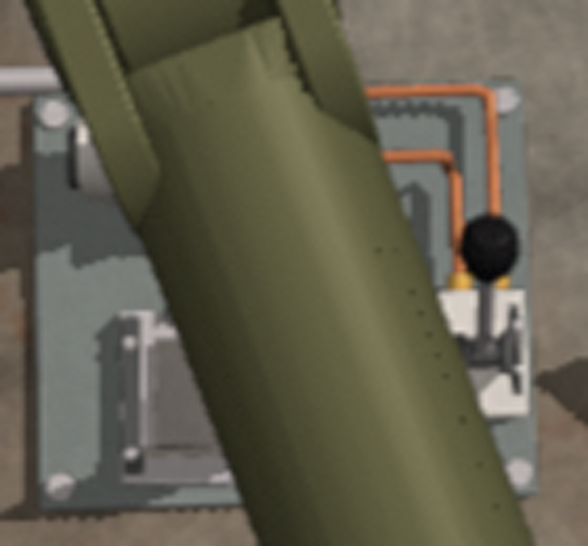

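The lever knob has moved to scene crop (395,290) and leans fully to +x. It hit the end stop at pad-derived x≈0.549, against an expected 0.551, and stayed there after release. Next is the arm.

Run:
```python
from bench import *
from h import *
grip(.045)
move_l((.649,.150,.33),ori(0),feed=.25)
print(move_l((.649,.150,.207),ori(0),feed=.12,force_limit=8),current_tcp_pos().round(4),current_wrist_force().round(1))
for ph in range(96,44,-6):
    a=np.radians(ph); r=move_l((.624-.145*np.cos(a)-.010,.150,.064+.145*np.sin(a)),ori(0),feed=.08,force_limit=20)
    print(ph,r,current_tcp_pos().round(3),current_wrist_force().round(1),flush=True)
    if r: break
print(current_time_s())
d=get_image("scene"); np.savez("scene11.npz",**d); crop(d,220,150,360,320,3.5,"pics/s11.png")
```

```text
False [0.6494 0.1504 0.208 ] [-0.3 -0.6  1.1]
96 False [0.629 0.15  0.209] [-0.9 -0.7 -1. ]
90 False [0.614 0.15  0.209] [-0.5 -0.8 -0.8]
84 False [0.598 0.15  0.208] [-0.  -0.1  0. ]
78 False [0.584 0.15  0.206] [-0.8  1.  -0.1]
72 False [0.569 0.15  0.202] [-0.6 -0.5 -0.2]
66 False [0.555 0.15  0.196] [-0.1  0.1  0.2]
60 False [0.541 0.15  0.189] [ 0.4 -0.2 -0.1]
54 False [0.529 0.15  0.181] [0.1 0.5 0.1]
48 False [0.517 0.15  0.172] [ 0.1  0.8 -0.3]
38.625
```

View pics/s11.png

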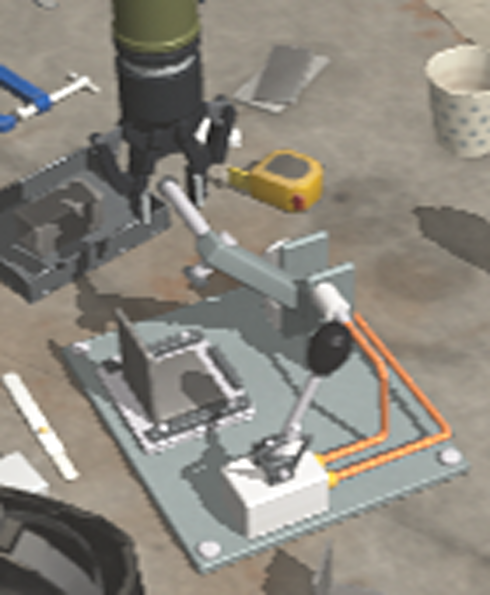

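The handle bar sits between the fingers (crop (170,190)) and the arm is part-way down. I'll follow it to the bottom.

Run:
```python
from bench import *
from h import *
for ph in range(42,2,-6):
    a=np.radians(ph); r=move_l((.624-.145*np.cos(a)-.004,.150,.066+.145*np.sin(a)),ori(0),feed=.08,force_limit=15)
    print(ph,r,current_tcp_pos().round(3),current_wrist_force().round(1),flush=True)
    if r: break
pause(1.0); print(current_time_s(),current_wrist_force().round(1))
d=get_image("scene"); np.savez("scene12.npz",**d); crop(d,220,150,360,320,3.5,"pics/s12.png")
```

```text
42 False [0.512 0.15  0.163] [-0.4  0.1 -0.9]
36 False [0.502 0.15  0.151] [0.7 0.4 0.6]
30 False [0.494 0.15  0.138] [ 0.5  0.1 -0.2]
24 False [0.487 0.15  0.124] [-0.2 -0.  -0.5]
18 False [0.481 0.15  0.11 ] [0.3 0.3 0.3]
12 False [0.478 0.15  0.096] [ 1.3  0.7 -0.5]
6 False [0.475 0.15  0.081] [1.1 0.9 0.1]
42.0 [ 0.   0.1 -0. ]
```

View pics/s12.png

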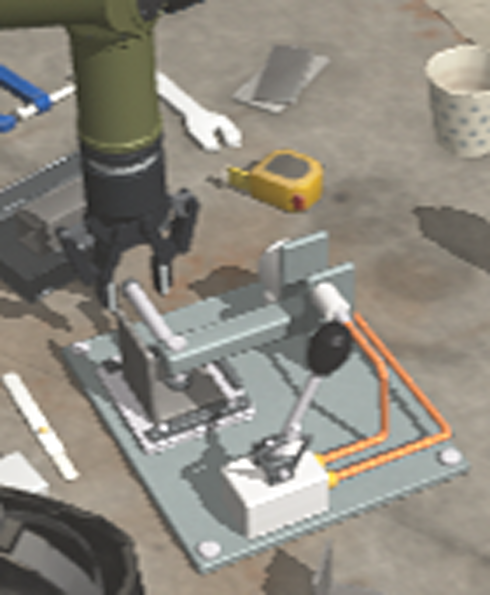

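Run:
```python
from bench import *
from h import *
grip(.06); p=current_tcp_pos()
move_l((p[0],.150,.30),ori(0),feed=.2); print(current_wrist_force().round(1))
move_ptp((.45,.42,.36),ori(60)); print(current_time_s())
for n in("top","scene"):
    d=get_image(n); np.savez(n+"13.npz",**d)
    crop(d,*((150,195,380,325) if n=="top" else (220,150,360,320)),3.4,f"pics/{n}13.png")
d=load("top13.npz");P=cloud(d)
u,v=map(int,proj(d,(.48,.1376,.07))); print("handle",P[v-6:v+7,u].round(3)[:,[0,2]].tolist())
u,v=map(int,proj(d,(.48,.08,.08))); print(P[v-4:v+5:2,u].round(3).tolist())
```

```text
[-0.1 -0.1 -0.6]
44.6667
handle [[0.498, 0.012], [0.495, 0.014], [0.492, 0.017], [0.49, 0.013], [0.486, 0.072], [0.483, 0.074], [0.48, 0.071], [0.478, 0.066], [0.475, 0.074], [0.473, 0.069], [0.471, 0.012], [0.468, 0.009], [0.466, 0.017]]
[[0.493, 0.085, 0.03], [0.487, 0.082, 0.063], [0.481, 0.082, 0.065], [0.476, 0.081, 0.069], [0.472, 0.085, 0.03]]
```

View pics/top13.png

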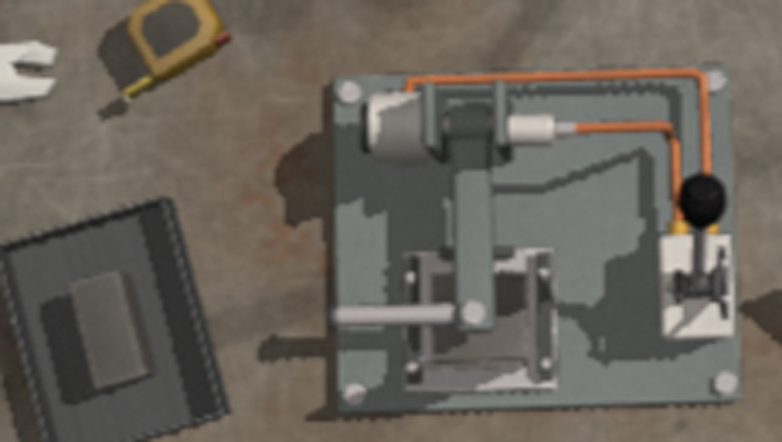

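View pics/scene13.png

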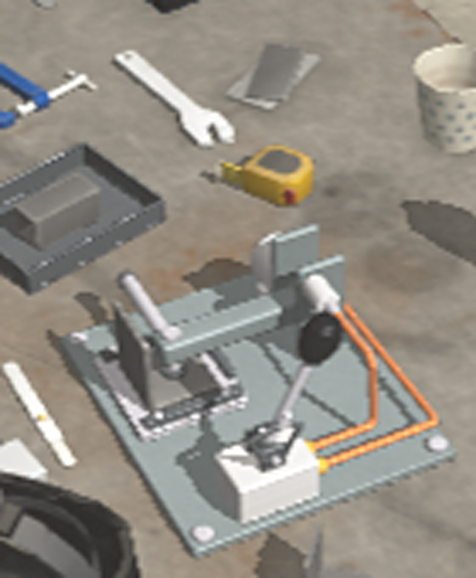

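```bash
python3 -c "
from bench import *
pause(.3); print(current_time_s(),current_wrist_force().round(1)); close_job()"
```

```text
45.0667 [ 0.4 -0.3  0.6]
the job is handed in; nothing more can be done
```

The workpiece is changed over in the order asked, and I handed the job in at 45 s with the robot touching nothing.

**What I did**
- The tube offcut lies flat in the steel tray.
- The large grey angle iron stands on the bed between the rails, foot toward the hinge and leg on the open side. I left the small grey and brown ones alone.
- I pushed the lever over both crests to the float end stop, where it stayed.
- I brought the hold-down arm over by its handle bar, and it sank onto the foot.

**Last checks**
- **Arm:** the handle bar's top measured about 70 mm high, so its centre is at 62 mm, as it should be when down.
- **Lever:** the knob was at x ≈ 549 mm, against about 551 mm expected in float.
- **Other items:** the tube, tape measure and station parts in the last two pictures look in place. I did not separately recheck the magnet and the other angle irons.

**What disagreed**
- The scene camera was off by about 1–2 pixels from the top camera. I used the top view for the measurements.
- The stiff lever detent took about 20 N or a little more at the finger before it gave, against the 11 N stated. The force limit stopped the push several times, once at the start and again at the end stop.

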